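# Show the spares in the lever bin and close it softly

## Task

Press the red lever plate of the spares bin down with the fingertips until the blue lid stands fully open, and keep it open for at least two seconds so the mechanic can see what is left inside. Then let the lever up slowly, so that the lid eases shut without slamming, and move clear. Do not touch the lid itself, and leave the saddle, seat clamp, hex key and bell where they are; nothing is to be gripped or picked up.

Things in the scene. Friction and masses are not known exactly. Their poses are not given: they have to be found in the camera images.
- bin: Grey plastic spares bin, fixed, 140 (x) by 150 (y) by 120 mm high, standing on a wooden riser, so that its underside is 6 to 50 mm above the shelf (varies). Origin: centre of its underside; z up, -x is its front, where the lever is. Its yaw and place vary.
- lever_press (a point): Point to press: on top of the red lever plate, on its middle line; at rest 170 mm in front (-x of the bin) of the bin's origin and 74 mm above it. The plate is 90 mm (x of the bin) by 100 mm (y), from 110 to 200 mm in front of the bin's origin, level when the lid is shut. This point swings down about 47 mm (and 3 mm towards the bin) from shut to fully open.
- lever (a joint): Lever angle in rad: 0 at rest (lid shut), 0.314 pressed down to its stop. The plate is on a steel fork (180 mm wide) with side arms hinged on the bin's sides 20 mm in front of the bin's origin, 60 mm above it. Pressing takes about 3 to 5 N, less as the lid opens; the lid's weight pushes the lever back up as it is let up, and the lid drops hard if the lever is let go.
- lid (a joint): Lid angle in rad: 0 shut, 1.1 fully open at its stop. Linked rigidly to the lever: 3.5 times the lever angle. It closes by its own weight, only lightly damped.
- lid_edge (a point): Middle of the free front edge of the blue lid (148 x 156 x 6 mm), on its top. The lid is hinged along the bin's far (+x) rim, 120 mm above the bin's origin; when shut this point is 76 mm in front of the bin's origin and 127 mm above it; it swings up and away from the lever, to about 253 mm above it.
- saddle: Black plastic bicycle saddle, 275 x 140 x 65 mm, loose; origin under its middle on the shelf, long along its x.
- clamp: Bright seat clamp ring, about 40 mm across with a small lug to its -x, 16 mm high, loose; origin at its centre on the shelf.
- hexkey: Orange L-shaped hex key lying flat, 98 x 38 x 8 mm, loose; origin about its middle, on the shelf, long arm along its x.
- bell: Steel bicycle bell, 54 mm across, 40 mm high, loose; origin under its centre on the shelf.
- base: Fixed dark steel base plate under the bin, 170 x 190 x 5 mm; origin at the centre of its underside, on the shelf. The bin stands centred and square on it, on a wooden riser.

How it is judged:
On the way, in this order (a step that is already met when the one before it is completed fails the run):
1. the lid is held fully open for at least 1.6 s (value of joint lid above 0.98 rad), for 1.6 s.
2. the lid is shut again (value of joint lid below 0.04 rad), for 0.2 s.
At the end, for the whole second after the job is handed in: The lid is shut (below 0.04 rad) after having stood open beyond 0.98 rad for 1.6 s, it was never faster than 2.5 rad/s on its way down, the lid was never touched, and saddle, clamp, hex key and bell are within 15 mm of where they were (value of joint lid below 0.04 rad and distance of each of saddle, clamp, hexkey, bell from where it was at the start of the episode below 0.015 m).
It fails at once if the lid falls or slams (closing faster than 2.5 rad/s) (velocity of joint lid below -2.5 rad/s).
It fails at once if the robot touches the lid itself (contact force between any of the fingers, the arm and lid above 0.5 N).
It fails at once if a bystander is pushed away, lifted or carried (moved more than 15 mm) (distance of any of saddle, clamp, hexkey, bell from where it was at the start of the episode above 0.015 m).
It also fails if it takes over 43 s, if anything falls off the work surface, if the arm or the gripper's body presses on something with over 40 N, if the wrist force passes 120 N, or if a joint passes its speed limit or range.

## Robot

A 7-joint arm with a two-finger parallel gripper is mounted at the origin on the work surface. World frame = base frame: x ahead of the robot, y to its left, z up, the work surface at z = 0. Lengths are in m, angles in rad, forces in N, time in s.
With the tool pointing down it reaches from about 0.425 to 0.95 m from the base axis. Payload 4.7 kg.
Tool frame: the origin (TCP) lies between the finger pads; the fingertips stand 11 mm ahead of it and the grasp point (between the pads) lies 8 mm behind it (bot.tips_ahead is the distance from the TCP to the fingertips, in m); z points along the fingers, y is the direction in which the jaws open and shut (so a half turn about z gives the same grasp; the last joint's range is limited). The gripper opens to 85 mm and grips with 20 to 120 N. Pads are 22 mm wide; open, the fingers measure 114 mm over their backs; the gripper's body (76 mm by 85 mm) begins 54 mm behind the grasp point. The pads swing forward as they close: fully open they stand 13 mm farther back than shut.
Start: joints at [1.164, 0.469, -0.049, 1.532, 0.024, 1.141, -0.082], TCP at [0.249, -0.627, 0.242] pointing down, gripper open.
Joint ranges: [-2.59, 2.59], [-0.33, 1.99], [-1.39, 1.29], [0.1, 2.45], [-1.04, 4.18], [0.21, 1.99], [-2.66, 2.66]. Speed limits (rad/s): [2.57, 2.57, 3.14, 3.14, 3.14, 3.14, 3.14].

## Interface

Orientations are given as a rotation vector (axis times angle).
In Python, from station import bot, fingers, inverse_kinematics, sense, vision, order gives the robot as it stands. Calls block until the motion is done:
- bot.move_pose(position, orientation): joint-space move of the TCP to a pose.
- bot.move_straight(position, attitude=None, velocity=0.15): straight line of the TCP; attitude=None keeps the orientation; velocity is the mean speed in m/s.
- bot.move_j(angles): joint-space move.
- fingers.gripper_to(opening, newtons=None): finger opening in m; newtons is the grip in N (None keeps the last); returns when the fingers have stopped.
- bot.pause(seconds).
- inverse_kinematics(position, orientation): joint angles nearest the present ones, or None.
- sense(): the state.
- vision.snapshot(name): name is "scene" or "top" or "wrist"; returns a dict with "pixels" (384x512x3 uint8, blue, green, red), "range_z" (384x512 float32, m along the optical axis (not along the pixel's ray), 0 where there is no reading), "fx", "fy", "cx", "cy" (pixels), "eye" and "attitude" of the camera in the world; the wrist camera has in their place "mount" (4x4, takes a point from camera to tool coordinates, whose origin is the TCP and whose axes are the flange's). Camera axes: x right, y up, looking along -z (the intrinsics and any distortion apply to the point x, -y, -z); pixel columns grow to the right and rows downward; lengths in m; the calibration is good to about 2 mm. The wrist camera is an equidistant fisheye: a pixel r from the principal point sees the ray r / f radians off the axis. A picture is of the moment at which its call begins: read the wrist's pose just before it.
A pose or a line that the arm cannot do raises bot.IKError and nothing moves.
- order.hand_in(): hands the job in, once; it reports no verdict.
The state is a dict: "t": time; "joint_pos": joint angles; "qvel": joint speeds; "joint_torque": joint torques, N m; "position": TCP position; "orientation": TCP orientation; "force": force on the tool from outside, world axes, zero at the start; "moment": the same for the moment, N m; "gripper_width": finger opening in m.
Only numpy, scipy, OpenCV 4.12 (cv2) and the standard library are available. Lean on these libraries where they do the work, as an engineer would, in place of code of your own. Each camera call takes 0.05 s, during which the arm holds its last target.

## Working session

There is one attempt and no reset: what is moved stays moved. The work goes in short steps, each a Python script; the robot and the scene stay as the last script left them, time stands still between calls to the robot, and variables do not carry over. Pictures are saved under pics/ and viewed, and the job is handed in when it is done.

```bash
ls; mkdir -p pics; cat > h.py <<'E'
import numpy as np, cv2
from scipy.spatial.transform import Rotation as R
from station import bot, fingers, inverse_kinematics, sense, vision, order
def cloud(s):
    z=s["range_z"]; v,u=np.mgrid[:z.shape[0],:z.shape[1]]
    x=(u-s["cx"])/s["fx"]*z; y=(v-s["cy"])/s["fy"]*z
    P=np.stack([x,-y,-z],-1)
    A=np.array(s["attitude"]); M=A if A.shape==(3,3) else R.from_rotvec(A).as_matrix()
    return P@M.T+np.array(s["eye"])
E
python3 - <<'E'
from h import *
for n in("scene","top"):
    s=vision.snapshot(n); cv2.imwrite(f"pics/{n}0.png",s["pixels"]); np.savez(f"{n}0.npz",**s)
    print(n,{k:v for k,v in s.items() if k not in("pixels","range_z")})
print(sense())
E
```

```text
pics
scene {'fx': 489.6791535746648, 'fy': 489.6791535746648, 'cx': 256.1383668182023, 'cy': 190.21155476264371, 'eye': array([ 1.34826211, -0.90297714,  0.94557705]), 'attitude': array([0.8781732 , 0.34270263, 0.66557345])}
top {'fx': 394.4751870860349, 'fy': 394.4751870860349, 'cx': 254.52745531010035, 'cy': 182.31742765691416, 'eye': array([ 0.50541121, -0.08046728,  1.24687924]), 'attitude': array([ 0.05773928, -0.09094496, -1.56171699])}
{'t': 0.1, 'joint_pos': array([ 1.16412614,  0.46937016, -0.04864766,  1.53358235,  0.02407989,
        1.14100742, -0.0822923 ]), 'qvel': array([ 1.83507323e-03, -2.06040074e-03, -1.38835511e-03, -2.04146743e-03,
       -2.62950151e-03, -9.74127244e-04,  9.89886454e-06]), 'joint_torque': array([ 5.18152883e-04, -5.11515069e+01, -4.71589970e-02, -2.38390160e+01,
        1.08301960e-02,  4.35283670e-03, -2.84108545e-06]), 'position': array([ 0.24883096, -0.62690916,  0.24135685]), 'orientation': array([-3.08397843e+00, -5.89666187e-01,  5.57454895e-04]), 'force': array([-0.17180272, -0.79941995,  0.84927453]), 'moment': array([-0.01942969,  0.00812379,  0.01542559]), 'gripper_width': 0.08545208961407129}
```

View pics/scene0.png

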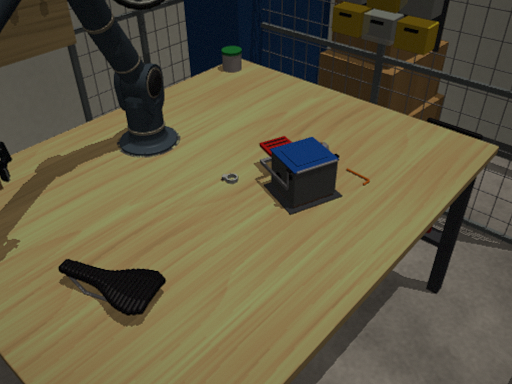

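View pics/top0.png

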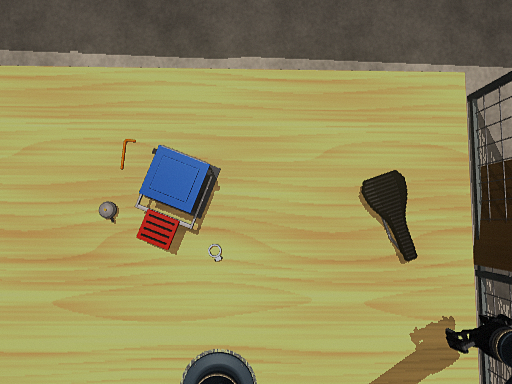

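```bash
python3 - <<'E'
from h import *
for n in("scene","top"):
    s=dict(np.load(f"{n}0.npz")); P=cloud(s); hsv=cv2.cvtColor(s["pixels"],cv2.COLOR_BGR2HSV)
    H,S,V=[hsv[...,i].astype(int) for i in range(3)]; ok=s["range_z"]>0
    for nm,m in(("red",((H<5)|(H>174))&(S>150)&(V>60)),("blue",(H>95)&(H<125)&(S>120)&(V>60)),("orange",(H>6)&(H<20)&(S>180)&(V>90))):
        m=m&ok
        k,lab,st,_=cv2.connectedComponentsWithStats(m.astype(np.uint8))
        for i in range(1,k):
            if st[i,4]<80: continue
            p=P[lab==i]; print(n,nm,st[i],np.median(p,0).round(4),np.percentile(p,[5,95],axis=0).round(3).tolist())
            zt=np.median(p[:,2]); q=p[abs(p[:,2]-zt)<.006]
            if len(q)>50: print("  rect",cv2.minAreaRect(q[:,:2].astype(np.float32)))
E
```

```text
scene red [260 136  31  19 190] [0.4637 0.1729 0.0863] [[0.435, 0.127, 0.083], [0.489, 0.224, 0.09]]
  rect ((0.4726904332637787, 0.17964032292366028), (0.10321333259344101, 0.07720449566841125), 73.98226165771484)
scene blue [ 270  137   68   36 1309] [0.6257 0.1168 0.141 ] [[0.554, 0.051, 0.137], [0.689, 0.192, 0.145]]
  rect ((0.6217979192733765, 0.12395922839641571), (0.15881994366645813, 0.1490182727575302), 68.91862487792969)
top red [137 209  42  41 875] [0.4771 0.1762 0.0878] [[0.434, 0.13, 0.084], [0.52, 0.223, 0.091]]
  rect ((0.47740209102630615, 0.17640914022922516), (0.09969019889831543, 0.08878272771835327), 68.82521057128906)
top blue [ 139  145   71   68 2841] [0.6183 0.1223 0.1421] [[0.551, 0.052, 0.138], [0.687, 0.194, 0.146]]
  rect ((0.6201499104499817, 0.12250585854053497), (0.15565238893032074, 0.1470518708229065), 69.1923828125)
top orange [121 139  15  30  81] [0.7316 0.308  0.0064] [[0.671, 0.28, 0.001], [0.758, 0.314, 0.011]]
  rect ((0.7156919836997986, 0.30764809250831604), (0.0325721874833107, 0.09856726974248886), 67.19239807128906)
```

The top view shows the red lever at (158,230), the blue lid at (178,180) and the bell at (108,210). The clamp is at (215,252), the hex key at (125,152) and the saddle at (390,212). From plate and lid, the bin yaw is about −20.7° and its underside is at about z = 0.014. The 153 mm plate-to-lid distance matches the given sizes. The press point is about (0.463, 0.182, 0.088).

```bash
cat >> h.py <<'E'
pc=np.array([.4774,.1764]); yaw=np.deg2rad(-20.8); f=np.array([np.cos(yaw),np.sin(yaw)])
O=pc+0.155*f; binz=0.0140
def ori(k=0):
    a=(yaw+k*np.pi)/2
    return np.pi*np.array([np.cos(a),np.sin(a),0])
def tip(theta,extra=0):  # world pos of press pt at lever angle
    dx,dz=-.150,.014
    # front goes down
    x=dx*np.cos(theta)+dz*np.sin(theta); z=dz*np.cos(theta)+dx*np.sin(theta)
    p=O+(-.020+x)*f
    return np.array([p[0],p[1],binz+.060+z+extra])
E
python3 - <<'E'
from h import *
print(O,tip(0),tip(.314),bot.tips_ahead)
w=vision.snapshot("wrist"); print(w["mount"])
p=tip(0,.16)
for k in(0,1):
    for e in(.16,0.011,-.035):
        print(k,e,inverse_kinematics(tip(0,e+.011),ori(k)))
E
```

```text
[0.62229798 0.12135842] [0.46337761 0.1817266  0.088     ] [0.47427605 0.17758668 0.04098565] 0.011
[[ 4.90292865e-07  9.53488644e-01  3.01428939e-01  7.77550962e-02]
 [ 9.99999523e-01  2.93797735e-04 -9.30975962e-04 -1.34717114e-03]
 [-9.76234147e-04  3.01428796e-01 -9.53488190e-01 -1.31670603e-01]
 [ 0.00000000e+00  0.00000000e+00  0.00000000e+00  1.00000000e+00]]
0 0.16 [ 0.34684727  0.29112523 -0.96025649  1.88423858  0.26678226  1.10190177
 -2.64977731]
0 0.011 [-0.88352923  0.38470535  0.52805285  2.10080447 -0.28904676  0.7253259
 -2.10274874]
0 -0.035 [-0.87419621  0.47122577  0.52668898  2.13024971 -0.39530944  0.63427212
 -2.00574199]
1 0.16 [ 0.46954097  0.35888002 -1.142978    1.87966269  0.3605149   1.13356163
  0.40141842]
1 0.011 [ 0.43642435  0.6863495  -1.21741155  2.03153263  0.78469674  0.9999101
  0.02350772]
1 -0.035 [ 0.35231744  0.70435446 -1.08718472  2.06388467  0.82580404  0.89447055
 -0.0035228 ]
```

```bash
sed -i 's/dx\*np.cos(theta)+dz\*np.sin(theta); z/dx*np.cos(theta)-dz*np.sin(theta); z/' h.py
python3 - <<'E'
from h import *
print(tip(0),tip(.314))
t0=sense()["t"]
bot.move_j([-.37,.35,0,1.75,0,np.pi-2.10,0])
s=sense(); print(t0,s["t"],s["position"],s["orientation"])
for k in(0,1):
    for e in(.13,0.011,-.047):
        print(k,e,inverse_kinematics(tip(0,e+.011),ori(k)))
E
```

```text
[0.46337761 0.1817266  0.088     ] [0.46619146 0.18065772 0.04098565]
0.15 3.175 [0.56847013 0.17399434 0.22763788] [ 1.77706673e+00  2.59019913e+00 -3.94962904e-04]
0 0.13 [-0.78807072  0.19418798  0.38113031  1.97903933 -0.08632219  0.98370889
 -2.29937204]
0 0.011 [-0.79405471  0.36919726  0.4135838   2.09615225 -0.22246705  0.71726459
 -2.17050961]
0 -0.047 [-0.77147195  0.47210511  0.39423814  2.13107173 -0.31763092  0.59353159
 -2.0843952 ]
1 0.13 [-0.294566    0.20254835 -0.18866151  1.95262767  0.04513127  0.9903829
  0.70354857]
1 0.011 [-0.312975    0.35885229 -0.17683321  2.06907425  0.09372656  0.72098435
  0.65851862]
1 -0.047 [-0.33332201  0.45357573 -0.15520662  2.10594559  0.12200333  0.59026184
  0.63320261]
```

```bash
python3 - <<'E'
from h import *
bot.move_pose(tip(0,.10+.011),ori(1))
fingers.gripper_to(0.0)
bot.move_straight(tip(0,.02+.011),velocity=.1)
s=sense(); print(s["t"],s["position"],tip(0),s["force"],s["gripper_width"],bot.tips_ahead)
for n in("scene","top","wrist"):
    w=vision.snapshot(n); cv2.imwrite(f"pics/{n}1.png",w["pixels"])
    if n=="scene": scene=w["pixels"]
cv2.imwrite("pics/s1c.png",cv2.resize(scene[80:240,180:400],None,fx=3.4,fy=3.4))
E
```

```text
5.5917 [0.46383878 0.18196968 0.1194976 ] [0.46337761 0.1817266  0.088     ] [ 0.18934377 -0.06194752 -0.09884309] -6.885729911521305e-05 0.011
```

View pics/s1c.png

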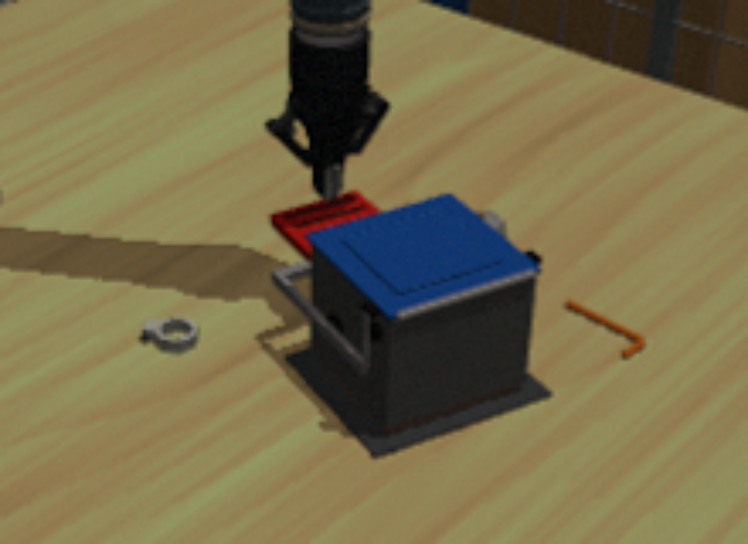

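View pics/wrist1.png

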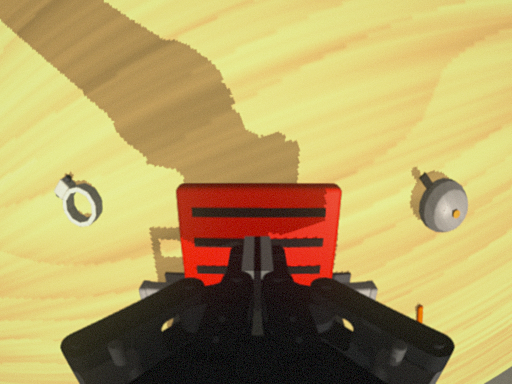

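The closed fingertips stand on the plate's middle line; in the wrist view they are at (258,240) and the plate spans columns 178–340. The bell and clamp are well clear. Next I press along the lever's arc.

```bash
python3 - <<'E'
from h import *
T=.011
for th in(0,.1,.2,.27):
    bot.move_straight(tip(th,T),velocity=.04); s=sense(); print(round(s["t"],2),th,s["position"].round(4),s["force"].round(2))
for ex in(0.,-.002):
    pass
w=vision.snapshot("scene")["pixels"]
cv2.imwrite("pics/s2c.png",cv2.resize(w[80:240,180:400],None,fx=3.4,fy=3.4))
E
```

```text
6.39 0 [0.4631 0.1816 0.0989] [-0.3  -0.33 -0.16]
6.92 0.1 [0.4629 0.1821 0.0841] [-1.33  0.16  3.77]
7.44 0.2 [0.4637 0.1817 0.0689] [-1.23 -0.82  2.07]
7.86 0.27 [0.465  0.1811 0.0583] [-1.26  0.54  1.47]
```

View pics/s2c.png

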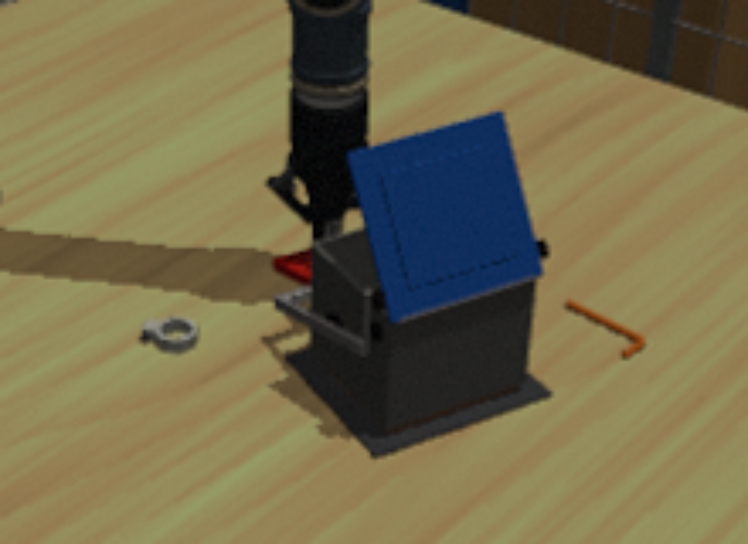

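The lid is well up and the forces match what was stated. I go on in 1 mm steps until the force shows the stop, then measure the lid angle.

```bash
cat >> h.py <<'E'
def lidangle():
    w=vision.snapshot("scene"); P=cloud(w); hsv=cv2.cvtColor(w["pixels"],cv2.COLOR_BGR2HSV)
    H,S,V=[hsv[...,i].astype(int) for i in range(3)]
    m=((H>95)&(H<125)&(S>120)&(V>50)&(w["range_z"]>0)).astype(np.uint8)
    m[:120-20]=0; m[:,:260]=0; m[:,360:]=0
    m=cv2.erode(m,np.ones((3,3)))>0
    p=P[m]; p=p[np.linalg.norm(p[:,:2]-O,axis=1)<.2]; c=np.median(p,0); p=p[np.linalg.norm(p-c,axis=1)<.12]
    n=np.linalg.svd(p-p.mean(0),full_matrices=False)[2][2]; n*=np.sign(n[2])
    return np.arccos(n[2]),len(p),w["pixels"]
E
python3 - <<'E'
from h import *
T=.011; ex=0
for th in(.27,.28,.29,.30,.31,.314,.321,.328,.335):
    bot.move_straight(tip(th,T),velocity=.02); s=sense(); print(round(s["t"],2),th,s["position"].round(4),s["force"].round(2))
    if s["force"][2]>9: break
a,n,w=lidangle(); print("lid",a,n,th,sense()["t"])
cv2.imwrite("pics/s3c.png",cv2.resize(w[80:240,180:400],None,fx=3.4,fy=3.4))
E
```

```text
8.16 0.27 [0.4649 0.1811 0.0586] [-0.08 -0.07  1.43]
8.41 0.28 [0.4652 0.181  0.0569] [-0.38  0.77  1.83]
8.66 0.29 [0.4655 0.1809 0.0554] [-0.66 -1.16  2.14]
8.91 0.3 [0.4658 0.1808 0.054 ] [-0.31 -0.48  1.38]
9.16 0.31 [0.466  0.1808 0.0535] [-2.05 -1.23 10.83]
lid 1.0960852440180893 2091 0.31 9.2083
```

View pics/s3c.png

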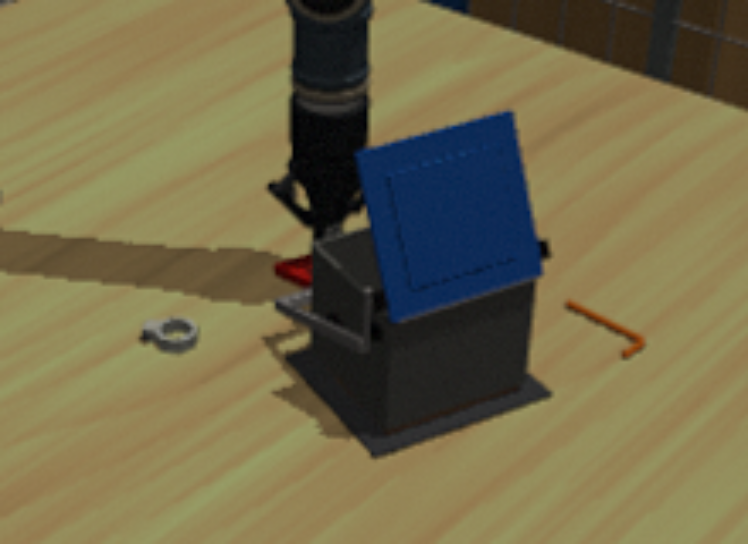

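The lid is at its stop: measured 1.096 rad, force step to 10.8 N. I hold it there, then ease it up.

```bash
python3 - <<'E'
from h import *
T=.011
bot.pause(2.6)
a,n,_=lidangle(); s=sense(); print("hold",s["t"],a,s["force"])
for th in(.25,.19,.13,.07,.03,0):
    bot.move_straight(tip(th,T),velocity=.014); s=sense(); print(round(s["t"],2),th,s["position"].round(4),s["force"].round(2))
bot.move_straight(tip(0,T+.006),velocity=.01)
bot.pause(.3)
a,n,w=lidangle(); s=sense(); print("lid",a,n,s["t"],s["force"])
cv2.imwrite("pics/s4c.png",cv2.resize(w[80:240,180:400],None,fx=3.4,fy=3.4))
E
```

```text
hold 11.8583 1.0964910078336978 [-2.83503787 -0.77772606 11.26908177]
12.65 0.25 [0.4645 0.1813 0.0615] [-1.42 -0.25  2.  ]
13.44 0.19 [0.4634 0.1817 0.0705] [-1.43 -0.38  2.59]
14.23 0.13 [0.4628 0.1819 0.0795] [-1.45  0.28  3.67]
15.03 0.07 [0.4628 0.1819 0.0885] [-1.74  0.75  3.57]
15.61 0.03 [0.4631 0.1818 0.0946] [-1.88 -0.13  4.12]
16.08 0 [0.4637 0.1816 0.0989] [0.54 0.29 0.65]
lid 0.001781426923277147 1047 17.1833 [-0.10034331 -0.2291142   0.34546162]
```

View pics/s4c.png

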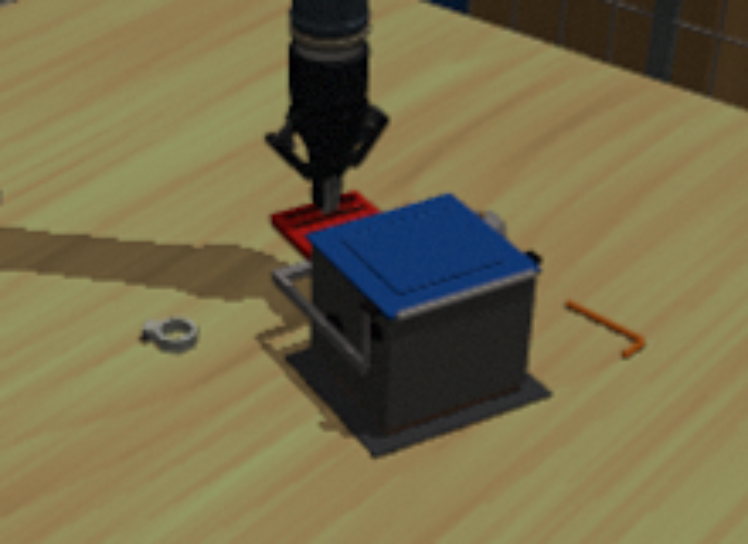

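The lid is shut (0.002 rad) and the tool is free. I move straight up and check the bystanders against the first picture.

```bash
python3 - <<'E'
from h import *
bot.move_straight(tip(0,.14),velocity=.08)
a,n,w=lidangle()
w0=np.load("scene0.npz")["pixels"]; t0=np.load("top0.npz")["pixels"]; t=vision.snapshot("top")["pixels"]
for nm,A,B,(u,v,r) in(("clamp",t0,t,(215,252,14)),("bell",t0,t,(108,210,14)),("hex",t0,t,(126,153,18)),("saddle",t0,t,(390,215,50)),("clampS",w0,w,(231,178,12)),("hexS",w0,w,(358,174,14)),("saddleS",w0,w,(112,287,55))):
    g=lambda I:cv2.cvtColor(I[v-r:v+r,u-r:u+r],cv2.COLOR_BGR2GRAY).astype(np.float64)
    print(nm,cv2.phaseCorrelate(g(A),g(B)),abs(g(A)-g(B)).mean().round(1))
s=sense(); print("lid",a,s["t"],s["position"])
cv2.imwrite("pics/top5.png",t)
E
```

```text
clamp ((-0.006243636367706529, -0.030667584326455), 0.9987169656640785) 13.3
bell ((-0.3907741150169777, -0.36092507311175304), 0.5673196967261597) 32.9
hex ((-0.023210823421166538, -0.05014015837008756), 1.0350087183780405) 13.2
saddle ((-0.005790268238889951, -0.006194872971306609), 0.9973295710515043) 11.0
clampS ((-0.13361389960544479, 0.032756666784669264), 1.0525933121827373) 3.7
hexS ((0.028117916046484837, -0.005403471551071348), 0.9382543978297204) 3.0
saddleS ((-0.014616913695846279, 0.014984679651625754), 1.022772736893162) 2.8
lid 0.002564208154919174 18.975 [0.46314953 0.18165537 0.2275803 ]
```

View pics/top5.png

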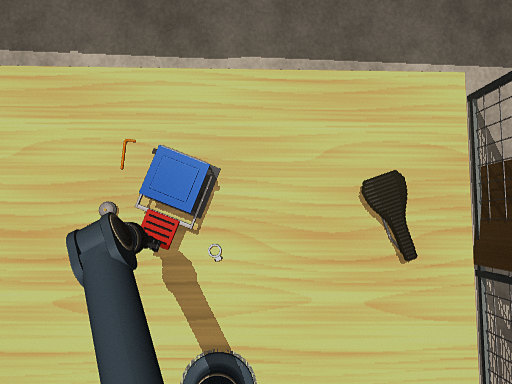

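The top view shows the lid shut at (178,180). The clamp, hex key and saddle have not moved. The bell is partly hidden by the arm, but its visible part is still at about (108,208).

```bash
python3 -c "
from h import *
order.hand_in(); print(sense()['t'])"
```

```text
the job is handed in; nothing more can be done
the job is handed in; nothing more can be done
```

The lid was opened fully, held for more than 2.6 s, and eased shut, and the job was handed in at about 19 s. No verdict was reported.

- **Open:** I pressed the red lever plate with the closed fingertips along its arc until it met its stop. The force stepped to about 11 N there. The depth image gave the lid at 1.096 rad both at the start and at the end of the hold.
- **Shut:** I let the lever up at about 14 mm/s, taking around 4 s. The fingertips stayed loaded by the plate until just before rest, so the lid did not drop. It measured 0.002 rad afterwards and 0.003 rad once the arm had moved 13 cm above the plate.
- **Lid contact:** The tool stayed on the lever side, away from the lid, and no unexpected force showed at any of my readings.
- **Bystanders:** The clamp, hex key and saddle shifted less than 0.15 pixel between the first and last pictures. The bell check was inconclusive (0.4 pixel, weak match) because the arm partly covered it in the last view. What could be seen of it was where it had been, and nothing came near it at shelf height.

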